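# Close up the gauge chest

## Task

Measuring is finished, so close up the green gauge chest: with your fingertips push both of its open drawers fully home, in either order, and only then push the raised lid all the way down. Ease them shut without slamming, do not pick up or disturb the gauges, tools and parts in and around the chest, and finish clear of everything.

Things in the scene. Friction and masses are not known exactly. Their poses are not given: they have to be found in the camera images.
- chest: Green steel gauge chest fixed to the bench, 170 (x) x 320 (y) x 112 mm high without lid. Origin: centre of its underside; its +x points from the drawer fronts to the hinge side, +y to its left drawer. Upper half: an open till (floor 68 mm above the bench) with gauges in it. Lower half: two drawers side by side, their fronts 12 mm proud of its -x face.
- drawer_left (a joint): Left (+y) drawer, m: 0 = fully home at its stop, grows as it comes out towards the chest's -x; stays where it is left; about 2 N of friction to push.
- drawer_right (a joint): Right (-y) drawer, m: the same.
- left_pull (a point): Centre of the front face of the left drawer's solid orange pull block (92 wide, 20 to 48 mm above the bench, 33 mm out from the grey drawer front, 45 mm from the chest's face). Push it along the chest's +x to close. It moves with the drawer; when home it is at (-130, 75.5, 34) mm in the chest's frame.
- right_pull (a point): The same on the right drawer: at (-130, -75.5, 34) mm in the chest's frame when home.
- lid (a joint): Lid, rad: 0 = shut, lying level on the chest; grows as it is raised (about 1.57 is upright). A stiff hinge holds it at any angle, so it does not fall; about 1 to 3 N at the push point closes it.
- lid_hinge (a point): Middle of the lid's hinge line, on the upper far (+x) edge of the chest: (85, 0, 112) mm in the chest's frame. The hinge runs along the chest's y.
- lid_push (a point): On the lid's outer (upper when shut) face, mid-width, 145 mm from the hinge line, 27 mm from the free edge. The lid is a green plate 172 x 320 x 10 mm, underside in the hinge plane, outer face 10 mm further out; raised, its outer face looks up and to the chest's +x. Shut, this point is at (-60, 0, 122) mm in the chest's frame.
- plug_gauge: Loose plug gauge with blue grip, 110 mm long, 24 mm thick, lying in the till; origin under its middle. Leave alone.
- setting_ring: Loose steel ring, 56 mm across, 16 mm high, lying in the till; origin under its centre. Leave alone.
- valve_guide: Loose brass valve guide standing beside the chest, 40 mm across at the foot, 75 mm high; origin under its centre. Leave alone.
- tappet: Loose steel tappet standing beside the chest, 42 mm across, 55 mm high; origin under its centre. Leave alone.
- wrench: Loose wrench lying on the bench. Leave alone.
- oil: Loose yellow oil bottle, 60 mm across, 150 mm high, standing on the bench; origin under its centre. Leave alone.

How it is judged:
By the outcome, as a careful person would: the job done as asked, in the order asked, and still so for the second after the job is handed in, with the robot touching nothing.
It also fails if it takes over 54 s, if anything falls off the work surface, if the arm or the gripper's body presses on something with over 40 N, if the wrist force passes 120 N, or if a joint passes its speed limit or range.

## Robot

A 6-joint arm with a two-finger parallel gripper is mounted at the origin on the work surface. World frame = base frame: x ahead of the robot, y to its left, z up, the work surface at z = 0. Lengths are in m, angles in rad, forces in N, time in s.
With the tool pointing down it reaches from about 0.35 to 0.725 m from the base axis. Payload 6 kg.
Tool frame: the origin (TCP) lies midway between the tips of the shut fingers; the grasp point (between the pads) lies 19 mm behind it; z points along the fingers, y is the line along which they close (so a half turn about z gives the same grasp; the last joint's range is limited). The gripper opens to 85 mm and grips with 20 to 120 N. Pads are 22 mm wide; open, the fingers measure 114 mm over their backs; the gripper's body (76 mm by 85 mm) begins 54 mm behind the grasp point. The pads swing forward as they close: fully open they stand 13 mm farther back than shut.
Start: joints at [-0.875, 0.04, 0.085, 0, -1.615, -0.334], TCP at [0.212, -0.561, 0.231] pointing down, gripper open.
Joint ranges: [-2.56, 2.56], [-1.29, 2.01], [-1.08, 1.49], [-3.29, 1.98], [-2.81, -0.18], [-2.99, 2.99]. Speed limits (rad/s): [2.57, 2.57, 3.01, 3.14, 3.14, 3.14].

## Interface

Orientations are given as a unit quaternion [w, x, y, z].
In Python, from bench import telemetry, optics, hand_in gives the robot as it stands.
- The arm moves only by the tool step_arm, never from a script. Its arguments are lists of equal length, an entry for each row: "slide": the shift along the tool's x, y, z in mm, a list of three; "roll": the turn about the tool's z in rad; "gripper": the opening in per cent of the stroke, from 0 (shut) to 100 (fully open). A call has exactly 5 rows; each row is the pose to reach, as a shift and turn from the pose commanded when the call began, along the tool's axes at that moment; what a row does not reach only later rows make up. A row lasts 1/8 s, in which the tool goes at most 62.5 mm and 10.7 degrees, less where a joint would pass 70% of its speed; a pose out of reach is approached as far as the arm can. A call with a gripper value outside its range is refused whole. The fingers move at their own pace and stop on an object; the grip force is fixed at half the most. Time passes only in rows, so rows that repeat a pose let the fingers close, or fill a call up. It gives the time, the measured TCP pose, the force, the opening and the grip force at its end, in the units of the state.
- telemetry.get_state(): the state, without advancing time (a new reading comes with each control period).
- optics.read_camera(name): name is "scene" or "top"; returns (picture, depth): 400x640x3 uint8, red, green, blue; 400x640 float32, m along the optical axis (not along the pixel's ray), 0 where there is no reading.
- optics.get_calibration(name): a dict with "fx", "fy", "cx", "cy" (pixels), "distortion" ([k1, k2, p1, p2, k3] as OpenCV has them; the pictures are not rectified), "rvec" (rotation vector, rad) and "tvec" (3), from world to camera coordinates, as OpenCV has them. Camera axes: x right, y down, z forward; pixel columns grow to the right and rows downward; lengths in m; the calibration is good to about 2 mm. A picture is of the moment at which its call begins. get_calibration takes no time and is no camera call.
- hand_in(): hands the job in; it is judged then, once.
The state is a dict: "t": time; "q": joint angles; "qvel": joint speeds; "joint_efforts": joint torques, N m; "eef_pos": TCP position; "tool_rot": TCP orientation; "contact_force": force on the tool from outside, world axes, zero at the start; "moment": the same for the moment, N m; "grip_width": finger opening in m; "gripper_force": force on a finger pad.
Only numpy, scipy, OpenCV 4.12 (cv2) and the standard library are available. Lean on these libraries where they do the work, as an engineer would, in place of code of your own. Each camera call takes 0.05 s, during which the arm holds its last target. There are 200 camera calls.

## Working session

There is one attempt and no reset: what is moved stays moved. The work goes in short steps, Python scripts to look and compute and a tool call to move; the robot and the scene stay as the last step left them, time stands still between calls to the robot, and variables do not carry over. Pictures are saved under pics/ and viewed, at most 10 in all, crops included, and the job is handed in when it is done.

Besides the shell and the picture viewer there is one more tool, called after "Emit:" as name([rows], argument=value, ...), one row to a line, values as JSON. step_arm: Moves the arm, as the interface text tells. Its arguments: {"type":"object","properties":{"slide":{"type":"array","items":{"type":"array","items":{"type":"number"}}},"roll":{"type":"array","items":{"type":"number"}},"gripper":{"type":"array","items":{"type":"number"}}},"required":["slide","roll","gripper"]}

```bash
ls; mkdir -p pics; cat > h.py <<'E'
import numpy as np, cv2
from bench import telemetry, optics
def cam(n):
    p,d=optics.read_camera(n); c=optics.get_calibration(n)
    K=np.array([[c['fx'],0,c['cx']],[0,c['fy'],c['cy']],[0,0,1.]]); D=np.array(c['distortion'],float)
    R=cv2.Rodrigues(np.array(c['rvec'],float))[0]; t=np.array(c['tvec'],float).ravel()
    return p,d,K,D,R,t
def cloud(d,K,D,R,t):
    v,u=np.mgrid[:400,:640]
    xy=cv2.undistortPoints(np.stack([u,v],-1).reshape(-1,1,2).astype(float),K,D).reshape(400,640,2)
    P=np.dstack([xy*d[...,None],d]); return (P-t)@R
E
python3 - <<'E'
from h import *
for n in('scene','top'):
    p,d,*k=cam(n); cv2.imwrite(f'pics/{n}0.png',p[...,::-1]); np.savez(f'{n}0.npz',p=p,d=d,W=cloud(d,*k)); print(n,-k[2].T@k[3])
s=telemetry.get_state(); print(s)
E
```

```text
pics
scene [0.54950466 0.32174899 1.13865504]
top [ 0.31387843 -0.00246054  1.43687466]
{'t': 0.1, 'q': array([-8.75334963e-01,  4.07694914e-02,  8.39042410e-02, -4.49372111e-04,
       -1.61550851e+00, -3.33674561e-01]), 'qvel': array([ 0.00038961, -0.00190306,  0.0028009 ,  0.00114548,  0.00024004,
        0.00116039]), 'joint_efforts': array([-4.62419906e-03, -3.69342113e+01,  3.48283195e+01,  6.95180520e+00,
       -4.51263506e-03,  1.75220282e-05]), 'eef_pos': array([ 0.21232578, -0.56085043,  0.23035707]), 'tool_rot': array([-1.92773111e-04, -1.79918114e-01,  9.83681249e-01,  7.97058564e-04]), 'contact_force': array([-0.32027191,  0.10888597, -0.33474017]), 'moment': array([ 0.0569013 , -0.03605484, -0.02430733]), 'gripper_force': 0.0, 'grip_width': 0.0856637701857285}
```

View pics/scene0.png

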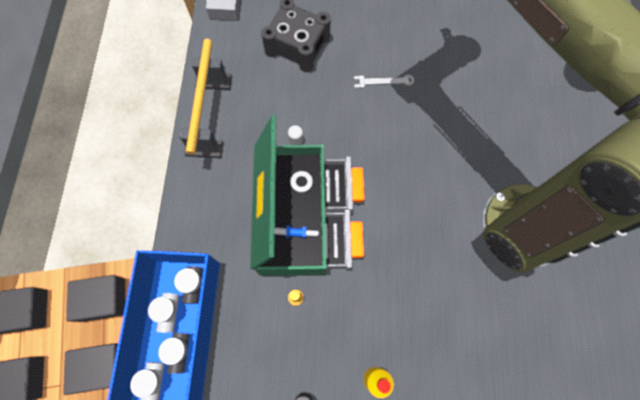

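View pics/top0.png

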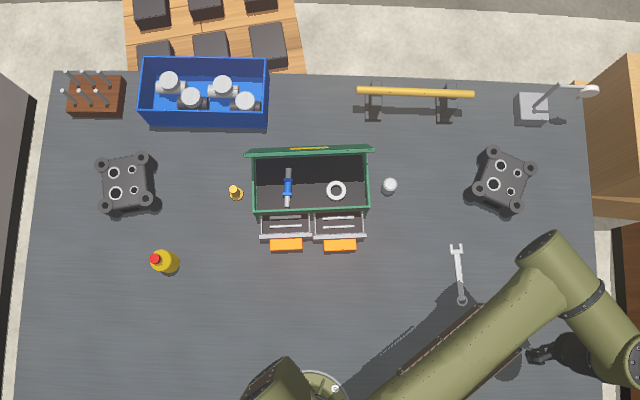

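Top view: chest about (310,185), with orange pulls at (286,244) for the left drawer and (337,245) for the right. The lid stands raised at the far side, rows 148-155. The valve guide is at (235,192), the tappet at (390,186), the wrench at (458,275) and the oil at (163,262). The scene view agrees, and both drawers are open.

```bash
python3 - <<'E'
from h import *
for n in('top','scene'):
    f=np.load(n+'0.npz'); p=f['p'];W=f['W'];d=f['d']
    hsv=cv2.cvtColor(p,cv2.COLOR_RGB2HSV); H,S,V=[hsv[...,i].astype(int) for i in range(3)]
    near=(d>0)&(W[...,0]>.2)&(W[...,0]<.8)&(abs(W[...,1])<.3)
    org=near&(H>7)&(H<20)&(S>170)&(W[...,2]<.065)&(W[...,2]>.04)
    k,l,st,c=cv2.connectedComponentsWithStats(org.astype(np.uint8))
    for i in range(1,k):
        if st[i,4]>40:
            q=W[l==i]; r=cv2.minAreaRect(q[:,:2].astype(np.float32)*1000); print(n,'orange',st[i,4],q.mean(0).round(4),q[:,2].std().round(4),r,np.percentile(q,[2,98],0).round(3).tolist())
    g=near&(H>60)&(H<90)&(S>100)
    rim=g&(abs(W[...,2]-.112)<.006); q=W[rim]
    print('rim',len(q),cv2.minAreaRect(q[:,:2].astype(np.float32)*1000),np.percentile(q,[1,99],0).round(3).tolist())
    lid=g&(W[...,2]>.135); q=W[lid]; print('lid',len(q),np.percentile(q,[1,50,99],0).round(3).tolist())
    # lid top
    b=q[q[:,2]>np.percentile(q[:,2],85)];print('lidtop',b.mean(0),np.percentile(b,[1,99],0).round(3).tolist())
    c=q.mean(0);u,s,vt=np.linalg.svd(q-c,full_matrices=False);print('plane n',vt[2],s/np.sqrt(len(q)), c)
    for z in np.arange(.14,.3,.02):
        m=abs(q[:,2]-z)<.01
        if m.sum()>5: print(z.round(2),m.sum(),np.percentile(q[m,0],[2,50,98]).round(3))
    for nm,m in dict(guide=near&(abs(W[...,1]-.2)<.06)&(W[...,2]>.02)&(W[...,0]>.45),tap=near&(abs(W[...,1]+.19)<.04)&(W[...,2]>.02)&(W[...,0]>.45)).items():
        q=W[m]; 
        if len(q):print(nm,len(q),np.median(q,0).round(3),np.percentile(q,[2,98],0).round(3).tolist())
E
```

```text
top orange 78 [0.4538 0.0812 0.0484] 0.0028 ((459.75921630859375, 73.33032989501953), (31.872404098510742, 89.57745361328125), 3.920492172241211) [[0.442, 0.029, 0.043], [0.474, 0.118, 0.055]]
top orange 72 [ 0.4557 -0.0736  0.0472] 0.0025 ((461.0208740234375, -77.00791931152344), (31.46376609802246, 88.29644775390625), 3.2266225814819336) [[0.444, -0.12, 0.042], [0.478, -0.033, 0.052]]Traceback (most recent call last):
  File "<stdin>", line 13, in <module>
    return _quantile_unchecked(
        a, q, axis, out, overwrite_input, method, keepdims, weights)
    return _ureduce(a,
                    func=_quantile_ureduce_func,
    ...<5 lines>...
                    overwrite_input=overwrite_input,
                    method=method)
    r = func(a, **kwargs)
    result = _quantile(arr,
                       quantiles=q,
    ...<2 lines>...
                       out=out,
                       weights=wgt)
    slices_having_nans = np.isnan(arr[-1, ...])
                                  ~~~^^^^^^^^^
IndexError: index -1 is out of bounds for axis 0 with size 0
```

```bash
python3 - <<'E'
from h import *
for n in('top','scene'):
    f=np.load(n+'0.npz'); p=f['p'].astype(int);W=f['W'];d=f['d']
    near=(d>0)&(W[...,0]>.2)&(W[...,0]<.9)&(abs(W[...,1])<.3)
    g=near&(p[...,1]>p[...,0]*1.4)&(p[...,1]>p[...,2]*1.15)&(p[...,1]>35)
    rim=g&(abs(W[...,2]-.112)<.006); q=W[rim]
    print(n,'rim',len(q),cv2.minAreaRect(q[:,:2].astype(np.float32)*1000),np.percentile(q,[1,99],0).round(3).tolist())
    # front rim line: x vs y
    fr=q[q[:,0]<.62]; a=np.polyfit(fr[:,1],fr[:,0],1); print('front rim fit',len(fr),a,np.percentile(fr[:,0],[2,98]))
    q=W[g&(W[...,2]>.135)]
    print('lid',len(q),np.percentile(q,[1,50,99],0).round(3).tolist())
    c=q.mean(0);u,s,vt=np.linalg.svd(q-c,full_matrices=False);print('plane n',vt[2].round(3),(s/np.sqrt(len(q))).round(4), c)
    for z in np.arange(.14,.34,.02):
        m=abs(q[:,2]-z)<.01
        if m.sum()>5: print(z.round(2),m.sum(),np.percentile(q[m,0],[2,50,98]).round(3),np.percentile(q[m,1],[2,98]).round(3))
    for nm,m in dict(guide=near&(abs(W[...,1]-.22)<.05)&(W[...,2]>.04),tap=near&(abs(W[...,1]+.22)<.04)&(W[...,2]>.035)).items():
        m&=(W[...,0]>.48)&(W[...,0]<.75);q=W[m]
        if len(q):print(nm,len(q),np.median(q,0).round(3),np.percentile(q,[2,98],0).round(3).tolist())
E
```

```text
top rim 451 ((622.6609497070312, 10.21136474609375), (154.30467224121094, 319.26580810546875), 3.788578510284424) [[0.538, -0.151, 0.107], [0.703, 0.171, 0.117]]
front rim fit 348 [-0.03949231  0.56083825] [0.53785494 0.61445056]
lid 892 [[0.647, -0.14, 0.137], [0.667, 0.014, 0.272], [0.724, 0.168, 0.28]]
plane n [0.914 0.067 0.399] [0.0965 0.0448 0.0026] [0.67268794 0.01424311 0.24849691]
0.14 35 [0.707 0.722 0.729] [-0.137  0.144]
0.16 48 [0.698 0.705 0.72 ] [-0.107  0.17 ]
0.18 40 [0.691 0.706 0.715] [-0.135  0.149]
0.2 55 [0.683 0.69  0.705] [-0.121  0.168]
0.22 41 [0.674 0.681 0.7  ] [-0.137  0.167]
0.24 63 [0.668 0.677 0.69 ] [-0.127  0.152]
0.26 83 [0.653 0.67  0.685] [-0.138  0.163]
0.28 527 [0.648 0.66  0.675] [-0.138  0.165]
guide 122 [0.61  0.221 0.076] [[0.596, 0.17, 0.043], [0.701, 0.237, 0.275]]
tap 178 [ 0.637 -0.217  0.055] [[0.62, -0.237, 0.039], [0.657, -0.199, 0.061]]
scene rim 633 ((632.885498046875, 13.481796264648438), (165.5826873779297, 321.7779235839844), 4.147959232330322) [[0.541, -0.149, 0.106], [0.699, 0.178, 0.117]]
front rim fit 457 [-0.04172271  0.56600605] [0.54166153 0.61481562]
lid 2404 [[0.65, -0.133, 0.137], [0.679, 0.045, 0.243], [0.727, 0.177, 0.278]]
plane n [0.92  0.068 0.385] [0.0975 0.0492 0.0023] [0.6825136  0.032809   0.22943279]
0.14 191 [0.704 0.718 0.73 ] [-0.123  0.179]
0.16 196 [0.697 0.709 0.724] [-0.126  0.178]
0.18 195 [0.687 0.7   0.716] [-0.126  0.178]
0.2 186 [0.683 0.693 0.709] [-0.129  0.176]
0.22 216 [0.674 0.684 0.702] [-0.129  0.177]
0.24 335 [0.666 0.679 0.694] [-0.127  0.176]
0.26 358 [0.658 0.672 0.685] [-0.13   0.175]
0.28 727 [0.649 0.662 0.677] [-0.132  0.17 ]
guide 550 [0.653 0.176 0.098] [[0.582, 0.17, 0.045], [0.709, 0.239, 0.273]]
tap 188 [ 0.642 -0.208  0.054] [[0.624, -0.23, 0.037], [0.66, -0.194, 0.059]]
```

Emit:
step_arm([
  [-35, 39, 0],
  [-70, 78, 0],
  [-110, 123, 0],
  [-150, 168, 0],
  [-190, 213, 0],
], roll=[0.06, 0.12, 0.18, 0.24, 0.291], gripper=[0, 0, 0, 0, 0])

```text
t: 0.72
eef_pos: [0.3148, -0.2929, 0.2309]
tool_rot: [0.0, -0.034, 0.999, 0.0]
contact_force: [1.1, 0.9, -0.5]
grip_width: -0.0001
gripper_force: 0.0
```

Emit:
step_arm([
  [-22, 45, 0],
  [-46, 95, 0],
  [-70, 147, 20],
  [-92, 190, 50],
  [-98, 207, 80],
], roll=[0, 0, 0, 0, 0], gripper=[0, 0, 0, 0, 0])

```text
t: 1.35
eef_pos: [0.3981, -0.0789, 0.15]
tool_rot: [-0.0, -0.037, 0.999, 0.0]
contact_force: [-0.5, -0.3, 0.5]
grip_width: -0.0002
gripper_force: 0.0
```

Emit:
step_arm([
  [0, 0, 30],
  [0, 0, 60],
  [0, 0, 90],
  [0, 0, 112],
  [0, 0, 117],
], roll=[0, 0, 0, 0, 0], gripper=[0, 0, 0, 0, 0])

```text
t: 1.98
eef_pos: [0.3966, -0.0814, 0.0327]
tool_rot: [-0.002, -0.035, 0.999, -0.0]
contact_force: [0.4, 0.9, 0.0]
grip_width: 0.0
gripper_force: 0.0
```

```bash
python3 - <<'E'
from h import *
p,d,*k=cam('scene'); s=telemetry.get_state(); print(s['eef_pos'],s['tool_rot'],s['contact_force'])
cv2.imwrite('pics/s1.png',cv2.resize(p[90:310,220:540,::-1],None,fx=2.4,fy=2.4))
E
```

```text
[ 0.39707852 -0.08136271  0.03320737] [-1.02056858e-03 -3.53762674e-02  9.99373537e-01 -1.06566081e-04] [0.05833403 0.42789042 0.18222668]
```

View pics/s1.png

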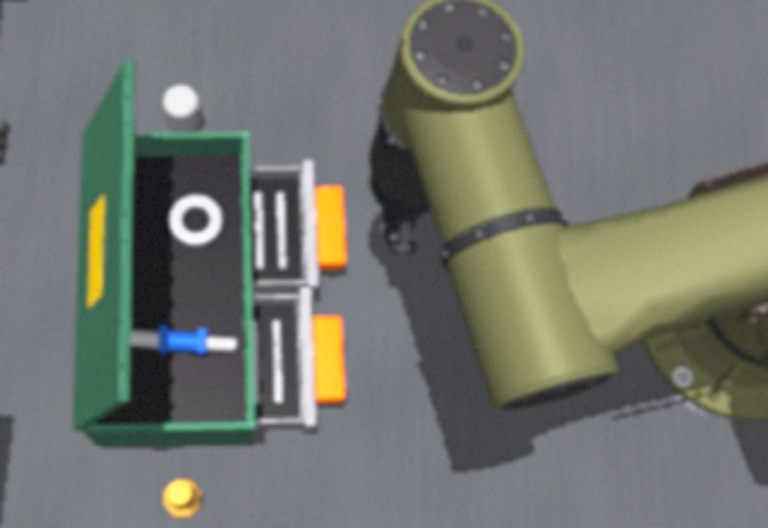

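The crop shows the fingertip at (400,238), in line with the right pull at (330,227) and with a gap before it. All clear, so I push the right drawer.

Emit:
step_arm([
  [-10, 0, 0],
  [-20, 0, 0],
  [-28, 0, 0],
  [-33, 0, 0],
  [-38, 0, 0],
], roll=[0, 0, 0, 0, 0], gripper=[0, 0, 0, 0, 0])

```text
t: 2.65
eef_pos: [0.436, -0.0786, 0.0342]
tool_rot: [-0.0, -0.035, 0.999, 0.0]
contact_force: [0.8, 0.4, 0.3]
grip_width: 0.0
gripper_force: 0.0
```

Emit:
step_arm([
  [-5, 0, 0],
  [-10, 0, 0],
  [-15, 0, 0],
  [-20, 0, 0],
  [-25, 0, 0],
], roll=[0, 0, 0, 0, 0], gripper=[0, 0, 0, 0, 0])

```text
t: 3.28
eef_pos: [0.4608, -0.0768, 0.0342]
tool_rot: [-0.0, -0.035, 0.999, 0.0]
contact_force: [-1.6, 0.3, 0.8]
grip_width: -0.0003
gripper_force: 1.1
```

Emit:
step_arm([
  [-5, 0, 0],
  [-10, 0, 0],
  [-15, 0, 0],
  [-20, 0, 0],
  [-24, 0, 0],
], roll=[0, 0, 0, 0, 0], gripper=[0, 0, 0, 0, 0])

```text
t: 3.9
eef_pos: [0.4849, -0.075, 0.0342]
tool_rot: [-0.0, -0.035, 0.999, 0.0]
contact_force: [-1.7, -0.3, 0.3]
grip_width: -0.0003
gripper_force: 1.1
```

Emit:
step_arm([
  [-3, 0, 0],
  [-5, 0, 0],
  [-7, 0, 0],
  [-9, 0, 0],
  [-10, 0, 0],
], roll=[0, 0, 0, 0, 0], gripper=[0, 0, 0, 0, 0])

```text
t: 4.53
eef_pos: [0.4946, -0.0743, 0.0342]
tool_rot: [-0.0, -0.035, 0.999, 0.0]
contact_force: [-2.4, 1.9, -0.6]
grip_width: 0.0001
gripper_force: 1.0
```

Emit:
step_arm([
  [-1, 0, 0],
  [-2, 0, 0],
  [-3, 0, 0],
  [-4, 0, 0],
  [-4, 0, 0],
], roll=[0, 0, 0, 0, 0], gripper=[0, 0, 0, 0, 0])

```text
t: 5.15
eef_pos: [0.4987, -0.0741, 0.0343]
tool_rot: [0.0, -0.035, 0.999, 0.0]
contact_force: [-1.0, 0.4, -1.2]
grip_width: 0.0
gripper_force: 0.7
```

Emit:
step_arm([
  [-1, 0, 0],
  [-2, 0, 0],
  [-3, 0, 0],
  [-3.5, 0, 0],
  [-3.5, 0, 0],
], roll=[0, 0, 0, 0, 0], gripper=[0, 0, 0, 0, 0])

```text
t: 5.78
eef_pos: [0.499, -0.0742, 0.0343]
tool_rot: [-0.004, -0.035, 0.999, -0.0]
contact_force: [-17.2, 3.6, 9.6]
grip_width: -0.0002
gripper_force: 8.8
```

The right drawer is at its stop: the TCP holds at 0.499 and the force rises to 17 N. Backing off and moving across to the left pull.

Emit:
step_arm([
  [4, 0, 0],
  [30, 0, 0],
  [65, 0, 0],
  [82, 15, 0],
  [82, 50, 0],
], roll=[0, 0, 0, 0, 0], gripper=[0, 0, 0, 0, 0])

```text
t: 6.4
eef_pos: [0.4169, -0.0299, 0.0352]
tool_rot: [0.002, -0.034, 0.999, 0.0]
contact_force: [0.5, -0.5, 0.1]
grip_width: 0.0001
gripper_force: 0.0
```

Emit:
step_arm([
  [0, 40, 0],
  [0, 75, 0],
  [0, 95, 0],
  [0, 101, 0],
  [0, 101, 0],
], roll=[0, 0, 0, 0, 0], gripper=[0, 0, 0, 0, 0])

```text
t: 7.02
eef_pos: [0.4099, 0.0711, 0.0346]
tool_rot: [0.0, -0.036, 0.999, 0.0]
contact_force: [0.5, -0.3, 0.1]
grip_width: -0.0002
gripper_force: 0.0
```

Emit:
step_arm([
  [-6, 0, 0],
  [-12, 0, 0],
  [-18, 0, 0],
  [-23, 0, 0],
  [-28, 0, 0],
], roll=[0, 0, 0, 0, 0], gripper=[0, 0, 0, 0, 0])

```text
t: 7.65
eef_pos: [0.4375, 0.0727, 0.0341]
tool_rot: [-0.001, -0.035, 0.999, -0.0]
contact_force: [-2.7, -0.8, 0.8]
grip_width: 0.0
gripper_force: 1.2
```

Emit:
step_arm([
  [-5, 0, 0],
  [-10, 0, 0],
  [-15, 0, 0],
  [-20, 0, 0],
  [-25, 0, 0],
], roll=[0, 0, 0, 0, 0], gripper=[0, 0, 0, 0, 0])

```text
t: 8.28
eef_pos: [0.4626, 0.0746, 0.0341]
tool_rot: [-0.0, -0.035, 0.999, -0.0]
contact_force: [-2.0, -1.6, 0.1]
grip_width: -0.0
gripper_force: 1.1
```

Emit:
step_arm([
  [-5, 0, 0],
  [-9, 0, 0],
  [-13, 0, 0],
  [-16, 0, 0],
  [-19, 0, 0],
], roll=[0, 0, 0, 0, 0], gripper=[0, 0, 0, 0, 0])

```text
t: 8.9
eef_pos: [0.4815, 0.0761, 0.0342]
tool_rot: [-0.0, -0.035, 0.999, 0.0]
contact_force: [-2.0, -2.0, -0.3]
grip_width: -0.0001
gripper_force: 1.1
```

Emit:
step_arm([
  [-2, 0, 0],
  [-3, 0, 0],
  [-4, 0, 0],
  [-5, 0, 0],
  [-6, 0, 0],
], roll=[0, 0, 0, 0, 0], gripper=[0, 0, 0, 0, 0])

```text
t: 9.52
eef_pos: [0.4873, 0.0766, 0.0342]
tool_rot: [-0.0, -0.035, 0.999, 0.0]
contact_force: [-2.2, -1.3, -1.1]
grip_width: -0.0002
gripper_force: 1.0
```

Emit:
step_arm([
  [-1, 0, 0],
  [-2, 0, 0],
  [-3, 0, 0],
  [-4, 0, 0],
  [-4, 0, 0],
], roll=[0, 0, 0, 0, 0], gripper=[0, 0, 0, 0, 0])

```text
t: 10.15
eef_pos: [0.488, 0.0765, 0.0342]
tool_rot: [-0.004, -0.035, 0.999, -0.0]
contact_force: [-21.3, 0.5, 11.2]
grip_width: 0.0
gripper_force: 10.8
```

Both drawers are home. Backing off and rising, then I check with a picture.

Emit:
step_arm([
  [5, 0, 0],
  [30, 0, 0],
  [45, 0, -20],
  [45, 0, -60],
  [45, 0, -115],
], roll=[0, 0, 0, 0, 0], gripper=[0, 0, 0, 0, 0])

```text
t: 10.78
eef_pos: [0.4464, 0.0736, 0.1504]
tool_rot: [0.0, -0.036, 0.999, 0.0]
contact_force: [0.1, 0.8, 0.1]
grip_width: 0.0003
gripper_force: 0.0
```

Emit:
step_arm([
  [0, 0, -50],
  [0, 0, -105],
  [0, -20, -155],
  [0, -45, -182],
  [0, -76, -182],
], roll=[0, 0, 0, 0, 0], gripper=[0, 0, 0, 0, 0])

```text
t: 11.4
eef_pos: [0.4531, -0.0027, 0.3348]
tool_rot: [0.004, -0.036, 0.999, 0.001]
contact_force: [0.9, 0.8, -1.7]
grip_width: 0.0
gripper_force: 0.0
```

```bash
python3 - <<'E'
from h import *
p,d,*k=cam('scene'); s=telemetry.get_state(); print(s['t'],s['eef_pos'],s['contact_force'])
cv2.imwrite('pics/s2.png',cv2.resize(p[90:310,220:540,::-1],None,fx=2.4,fy=2.4))
W=cloud(d,*k);p=p.astype(int)
g=(d>0)&(p[...,1]>p[...,0]*1.4)&(p[...,1]>p[...,2]*1.15)&(p[...,1]>35)&(W[...,2]>.135)&(W[...,2]<.3)&(W[...,0]>.6)&(abs(W[...,1])<.25)
q=W[g];c=q.mean(0);n=np.linalg.svd(q-c,full_matrices=False)[2][2]; n*=np.sign(n[0])
# distance of outer plane from hinge guess
yaw=.071;R=np.array([[np.cos(yaw),-np.sin(yaw)],[np.sin(yaw),np.cos(yaw)]])
ql=q.copy();ql[:,:2]=(q[:,:2]-[.634,.012])@R
cl=ql.mean(0);n2=np.linalg.svd(ql-cl,full_matrices=False)[2][2];n2*=np.sign(n2[0])
print('n',n2,'theta',np.arctan2(n2[0],n2[2]),'hinge offset',n2@(cl-[.085,0,.112]),np.percentile(ql,[1,99],0).round(3).tolist())
E
```

```text
11.45 [ 0.45273261 -0.00514512  0.3337489 ] [-0.69911229 -1.09654892  0.14169866]
n [0.92278239 0.00276065 0.38531162] theta 1.1752492442118005 hinge offset 0.012878983995528689 [[0.024, -0.149, 0.136], [0.087, 0.162, 0.278]]
```

View pics/s2.png

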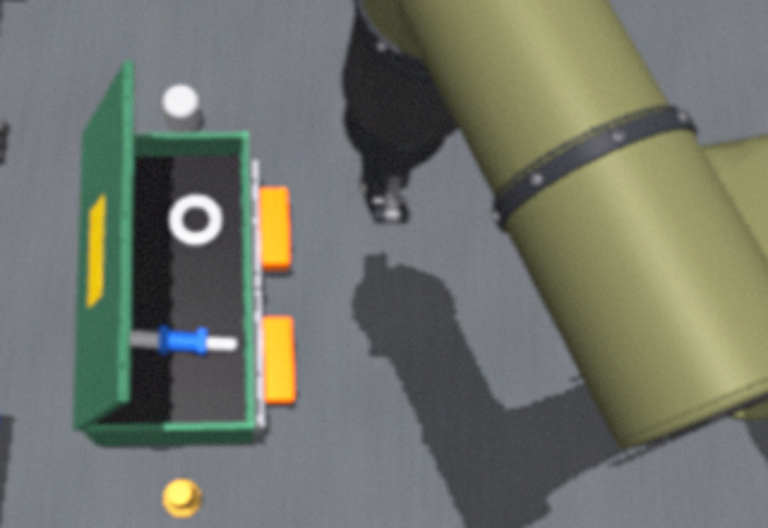

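The crop shows both drawer fronts flush at (257,300), with the pulls right against the chest at (275,230) and (280,360). The contents are unmoved and the lid stands at about 1.175 rad. Next I go over the lid and down behind it.

Emit:
step_arm([
  [-45, 6, 0],
  [-100, 6, 0],
  [-155, 6, 0],
  [-210, 6, 0],
  [-254, 6, 0],
], roll=[0, 0, 0, 0, 0], gripper=[0, 0, 0, 0, 0])

```text
t: 12.08
eef_pos: [0.7072, 0.0218, 0.3308]
tool_rot: [0.001, -0.035, 0.999, -0.0]
contact_force: [0.8, -0.1, 0.2]
grip_width: 0.0003
gripper_force: 0.0
```

Emit:
step_arm([
  [0, 0, 25],
  [0, 0, 55],
  [0, 0, 76],
  [0, 0, 84],
  [4, 0, 84],
], roll=[0, 0, 0, 0, 0], gripper=[0, 0, 0, 0, 0])

```text
t: 12.7
eef_pos: [0.701, 0.0214, 0.2473]
tool_rot: [0.0, -0.035, 0.999, -0.0]
contact_force: [-0.3, -0.5, 1.0]
grip_width: -0.0
gripper_force: 0.0
```

Emit:
step_arm([
  [4, 0, 0],
  [8, 0, 0],
  [12, 0, 0],
  [16, 0, 0],
  [20, 0, 0],
], roll=[0, 0, 0, 0, 0], gripper=[0, 0, 0, 0, 0])

```text
t: 13.32
eef_pos: [0.681, 0.0201, 0.2472]
tool_rot: [0.0, -0.035, 0.999, 0.0]
contact_force: [2.5, 0.4, -1.1]
grip_width: -0.0002
gripper_force: 1.1
```

```bash
python3 - <<'E'
import numpy as np
# TCP (chest x,z mm) along the lid arc
for th in [1.175,1.1,1.0,.9,.8,.7,.6,.5,.4,.3,.2,.1,.05,0]:
    c,s=np.cos(th),np.sin(th); print(th, round(85-145*c+10*s+11,1), round(112+145*s+10*c,1))
E
```

```text
1.175 49.3 249.6
1.1 39.1 245.8
1.0 26.1 239.4
0.9 13.7 231.8
0.8 2.2 223.0
0.7 -8.5 213.1
0.6 -18.0 202.1
0.5 -26.5 190.3
0.4 -33.7 177.7
0.3 -39.6 164.4
0.2 -44.1 150.6
0.1 -47.3 136.4
0.05 -48.3 129.2
0 -49.0 122.0
```

Emit:
step_arm([
  [7, 0, 2],
  [14, 0, 5],
  [21, 0, 8],
  [27.5, 0, 11.5],
  [34, 0, 15.5],
], roll=[0, 0, 0, 0, 0], gripper=[0, 0, 0, 0, 0])

```text
t: 13.95
eef_pos: [0.6465, 0.0176, 0.2317]
tool_rot: [0.0, -0.035, 0.999, 0.0]
contact_force: [2.8, 0.4, -0.8]
grip_width: 0.0003
gripper_force: 0.9
```

Emit:
step_arm([
  [6, 0, 4.3],
  [11.5, 0, 8.8],
  [17, 0, 13.6],
  [22, 0, 18.7],
  [27, 0, 24],
], roll=[0, 0, 0, 0, 0], gripper=[0, 0, 0, 0, 0])

```text
t: 14.58
eef_pos: [0.6195, 0.0156, 0.2077]
tool_rot: [-0.0, -0.035, 0.999, -0.0]
contact_force: [-0.2, -0.4, 2.5]
grip_width: 0.0
gripper_force: 0.9
```

Emit:
step_arm([
  [4.6, 0, 5.6],
  [9, 0, 11.4],
  [13, 0, 17.4],
  [16.8, 0, 23.7],
  [20.3, 0, 30],
], roll=[0, 0, 0, 0, 0], gripper=[0, 0, 0, 0, 0])

```text
t: 15.2
eef_pos: [0.5994, 0.0142, 0.1772]
tool_rot: [-0.0, -0.035, 0.999, 0.0]
contact_force: [-0.5, 0.4, 1.5]
grip_width: -0.0003
gripper_force: 0.8
```

Emit:
step_arm([
  [2.6, 0, 5.1],
  [4.9, 0, 10.5],
  [7, 0, 15.9],
  [8.8, 0, 21.5],
  [10.4, 0, 27],
], roll=[0, 0, 0, 0, 0], gripper=[0, 0, 0, 0, 0])

```text
t: 15.82
eef_pos: [0.5892, 0.0136, 0.1503]
tool_rot: [-0.0, -0.035, 0.999, 0.0]
contact_force: [-1.2, -0.5, 2.0]
grip_width: -0.0002
gripper_force: 0.8
```

Emit:
step_arm([
  [1, 0, 4],
  [2, 0, 8],
  [3, 0, 11.5],
  [3.5, 0, 14.5],
  [4, 0, 17],
], roll=[0, 0, 0, 0, 0], gripper=[0, 0, 0, 0, 0])

```text
t: 16.45
eef_pos: [0.5856, 0.0133, 0.1337]
tool_rot: [0.0, -0.035, 0.999, 0.0]
contact_force: [1.2, 0.6, 1.3]
grip_width: 0.0003
gripper_force: 0.7
```

Emit:
step_arm([
  [0, 0, 2],
  [0, 0, 4],
  [0, 0, 6],
  [0, 0, 7.5],
  [0, 0, 9],
], roll=[0, 0, 0, 0, 0], gripper=[0, 0, 0, 0, 0])

```text
t: 17.08
eef_pos: [0.5853, 0.0133, 0.1247]
tool_rot: [-0.0, -0.035, 0.999, 0.0]
contact_force: [-0.7, 0.4, 1.5]
grip_width: 0.0004
gripper_force: 0.7
```

Emit:
step_arm([
  [0, 0, 1],
  [0, 0, 2],
  [0, 0, 3],
  [0, 0, 4],
  [0, 0, 5],
], roll=[0, 0, 0, 0, 0], gripper=[0, 0, 0, 0, 0])

```text
t: 17.7
eef_pos: [0.5854, 0.0132, 0.122]
tool_rot: [0.001, -0.036, 0.999, -0.0]
contact_force: [-7.8, 1.9, 13.7]
grip_width: -0.0002
gripper_force: 6.9
```

The lid is down: the TCP is at z = 0.122 with 14 N. Rising clear and checking.

Emit:
step_arm([
  [0, 0, -3],
  [0, 0, -20],
  [0, 0, -65],
  [0, 0, -120],
  [20, 0, -170],
], roll=[0, 0, 0, 0, 0], gripper=[0, 0, 0, 0, 0])

```text
t: 18.32
eef_pos: [0.5656, 0.0117, 0.2919]
tool_rot: [0.0, -0.035, 0.999, -0.0]
contact_force: [0.1, 0.3, 0.1]
grip_width: 0.0
gripper_force: 0.0
```

Emit:
step_arm([
  [40, 0, 0],
  [95, 0, 0],
  [135, 0, 0],
  [150, 0, 0],
  [150, 0, 0],
], roll=[0, 0, 0, 0, 0], gripper=[0, 0, 0, 0, 0])

```text
t: 18.95
eef_pos: [0.4155, 0.0011, 0.2914]
tool_rot: [0.002, -0.036, 0.999, 0.001]
contact_force: [0.7, -0.4, -0.7]
grip_width: 0.0003
gripper_force: 0.0
```

```bash
python3 - <<'E'
from h import *
p,d,*k=cam('scene'); s=telemetry.get_state(); print(s['t'],s['eef_pos'],s['contact_force'])
cv2.imwrite('pics/s3.png',cv2.resize(p[90:310,220:540,::-1],None,fx=2.4,fy=2.4))
W=cloud(d,*k);p=p.astype(int)
g=(d>0)&(p[...,1]>p[...,0]*1.4)&(p[...,1]>p[...,2]*1.15)&(p[...,1]>35)&(W[...,2]>.1)&(W[...,2]<.3)&(W[...,0]>.5)&(abs(W[...,1])<.25)
q=W[g];A=np.c_[q[:,:2],np.ones(len(q))];print(len(q),np.linalg.lstsq(A,q[:,2],rcond=None)[0],np.percentile(q,[1,50,99],0).round(3).tolist())
hsv=cv2.cvtColor(p.astype(np.uint8),cv2.COLOR_RGB2HSV);o=(hsv[...,0]>7)&(hsv[...,0]<20)&(hsv[...,1]>170)&(W[...,2]<.065)&(W[...,2]>.04)&(abs(W[...,1])<.15)&(W[...,0]>.4)
for m in (W[...,1]>0,W[...,1]<0): print(np.percentile(W[o&m],[2,98],0).round(3).tolist())
E
```

```text
19.0 [0.41592911 0.00125257 0.29079844] [ 0.58116286 -0.02514463 -0.17544265]
7720 [-0.00029388 -0.00183259  0.12263413] [[0.544, -0.142, 0.116], [0.63, 0.033, 0.123], [0.72, 0.174, 0.127]]
[[0.499, 0.036, 0.041], [0.529, 0.128, 0.051]]
[[0.51, -0.114, 0.042], [0.544, -0.023, 0.052]]
```

View pics/s3.png

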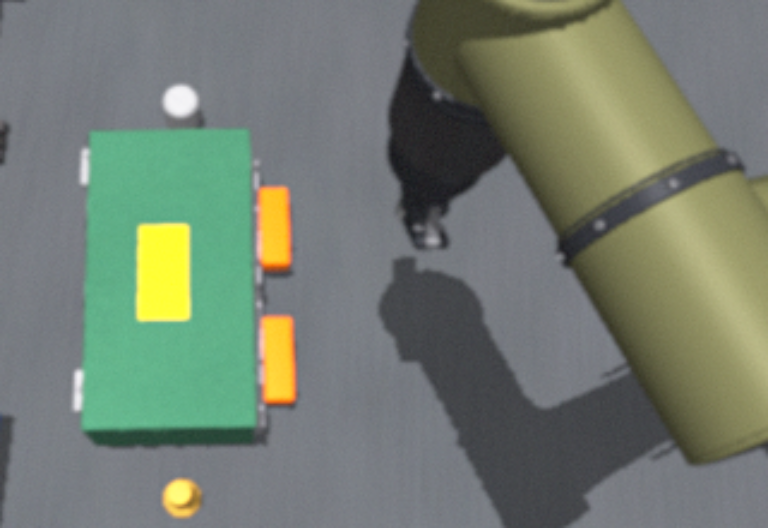

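The crop shows the lid lying level on the chest around (165,280), with a fitted height of 0.122 m and no tilt. Both pulls are home at (275,228) and (278,360). The tappet (180,100) and valve guide (182,497) are unmoved, and the arm is clear.

```bash
python3 -c "
from bench import hand_in
print(hand_in())"
```

```text
the job is handed in; nothing more can be done
None
```

I pushed both drawers home against their stops, then the lid down level on the chest. The parts visible in the last picture, the tappet and valve guide, had not moved; the arm finished clear, and I handed the job in at about 19 s.

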